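Take the full bobbin off the winder and zero its counter

ROBOT

A 7-joint arm with a two-finger parallel gripper is mounted at the origin on a cart in front of the work surface, level with it; the furniture and walls round the work are solid. World frame = base frame: x ahead of the robot, y to its left, z up, the work surface at z = 0. Lengths are in m, angles in rad, forces in N, time in s.
With the tool pointing down it reaches from about 0.425 to 0.975 m from the base axis. Payload 16.7 kg.
Tool frame: the origin (TCP) lies midway between the tips of the shut fingers; the grasp point (between the pads) lies 19 mm behind it (env.hold_point_z is the distance from the TCP to the grasp point, in m); z points along the fingers, y is the line along which they close (so a half turn about z gives the same grasp; the last joint's range is limited). The gripper opens to 85 mm and grips with 20 to 120 N. Pads are 22 mm wide; open, the fingers measure 114 mm over their backs; the gripper's body (76 mm by 85 mm) begins 54 mm behind the grasp point. The pads swing forward as they close: fully open they stand 13 mm farther back than shut.
Start: joints at [1.02, 0.426, 0.074, 1.606, -0.034, 1.111, -0.067], TCP at [0.264, -0.621, 0.231] pointing down, gripper open.
Joint ranges: [-2.85, 2.85], [-0.5, 2.14], [-1.23, 1.37], [0.21, 2.46], [-1.02, 4.16], [0.16, 2.05], [-2.73, 2.73]. Speed limits (rad/s): [1.89, 1.89, 2.39, 2.39, 3.01, 3.01, 3.01].

INTERFACE

Orientations are given as a rotation vector (axis times angle).
In Python, from cell import env gives the robot as it stands. Calls block until the motion is done:
- env.movep(position, orientation): joint-space move of the TCP to a pose.
- env.move_l(position, orientation=None, max_speed=0.15, f_stop=None): straight line of the TCP; orientation=None keeps the orientation; max_speed is the mean speed in m/s. With f_stop (N) it stops when the force on the tool has changed by that much, and returns True; else False.
- env.goto_joints(angles): joint-space move.
- env.gripper_to(opening, f_grip=None): finger opening in m; f_grip is the grip in N (None keeps the last); returns when the fingers have stopped.
- env.dwell(seconds).
- env.ik(position, orientation): joint angles nearest the present ones, or None.
- env.get_obs(): the state.
- env.capture(name): name is "scene" or "side" or "wrist"; returns a dict with "frame" (420x560x3 uint8, red, green, blue), "range_z" (420x560 float32, m along the optical axis (not along the pixel's ray), 0 where there is no reading), "intrinsics" (3x3 intrinsics, pixels), "R" (3x3) and "t" (3): a world point X has camera coordinates R X + t; the wrist camera has in their place "T_tool_cam" (4x4, takes a point from camera to tool coordinates, whose origin is the TCP and whose axes are the flange's). Camera axes: x right, y down, z forward; pixel columns grow to the right and rows downward; lengths in m; the calibration is good to about 2 mm. A picture is of the moment at which its call begins: read the wrist's pose just before it.
A pose or a line that the arm cannot do raises env.PlanningError and nothing moves.
- env.job_done(): hands the job in; it is judged then, once.
The state is a dict: "time_s": time; "qpos": joint angles; "qvel": joint speeds; "effort": joint torques, N m; "position": TCP position; "orientation": TCP orientation; "contact_force": force on the tool from outside, world axes, zero at the start; "moment": the same for the moment, N m; "grip_width": finger opening in m; "grasp_force": force on a finger pad.
Only numpy, scipy, OpenCV 4.12 (cv2) and the standard library are available. Lean on these libraries where they do the work, as an engineer would, in place of code of your own. Each camera call takes 0.05 s, during which the arm holds its last target. There are 200 camera calls.

TASK

The thread winder has filled its bobbin. Draw the bobbin straight off the sloping spindle without wrenching it and set it down, not dropped, standing upright in the free pocket of the thread tray; and turn the winder's counter knob fully back to its zero stop, so that the winder is ready for the next bobbin. Leave the other bobbins and everything else on the desk where they are.

Things in the scene. Friction and masses are not known exactly. Their poses are not given: they have to be found in the camera images.
- winder: thread winder: white wedge-shaped console with a sloping aluminium face, 160 deep x 216 wide, 30 mm high in front, 122 behind, fixed. Origin: centre of its underside; x from its low front (robot side) to its high back, y to its left, z up. The outward normal of the face, also the direction of spindle and knob axis, is (-0.5, 0, 0.866) in these axes. Spindle left, counter right.
- spindle_foot (a point): foot of the spindle on its axis, on top of the platen (42 mm across, 5 mm off the face), where the bobbin's lower end sits. Its z axis is the spindle's axis, away from the face; its x axis points up the slope, y to the winder's left
- spindle_tip (a point): rounded tip of the steel spindle, 60 mm from spindle_foot along the axis; the spindle is 13 mm in diameter
- bobbin: the full bobbin on the spindle: pale wooden flanges, linen-coloured thread wound flush between them: a plain cylinder 46 mm across and 48 mm high with a 16 mm bore right through; 60 to 130 g. It sits loosely on the spindle (no catch), whose tip stands 12 mm out of it. Origin: centre of its lower end, z along its bore, at the start as the spindle's
- bobbin_center (a point): middle of the bobbin, on its axis, 24 mm from both ends
- counter (a joint): angle of the counter's reset knob, rad: 0 is the zero stop, positive is turned clockwise as seen looking onto the face; travel 0 to 2.4. It stays where it is left (friction 0.04 N m, no spring). Turned anticlockwise it comes back to zero, hard against the stop
- counter_grip (a point): mid-height of the knob's bar grip, on its axis, 18 mm off the face. The black bar is 31 long, 11 thick, 22 high; its top is 10 mm further out than this point; the skirt below it (34 across) has its top 11 mm nearer the face. Turns with the knob: z is the knob's axis away from the face, x runs along the bar towards the pointer; at zero x points straight up the slope
- dial_zero (a point): the zero tick on the dial, straight up the slope from the knob's axis and 30 mm from it; a low steel stop pin stands beside it, 6 mm off the face
- tray: wooden thread tray, 214 x 74 x 20 mm, fixed on the desk, three square pockets in a row along its x, pitch 70 mm, each 66 mm clear (walls 4 mm thick, floor 4 mm above the desk). Origin: centre of its underside; z up
- free_pocket (a point): centre of the floor of the tray's free pocket, marked by a thin grey felt disc 40 mm across lying there; which of the three pockets is free varies
- spare_a: a spare full bobbin, alike in shape and size, standing in a pocket of the tray. Origin: centre of its lower end
- spare_b: the other spare bobbin, standing in another pocket. Origin: centre of its lower end
- eraser: eraser 23 x 52 x 13 mm, loose, on the desk in front of the winder
- letter_clip: black letter clip 39 x 32 x 12 mm, loose, on the desk just behind the tray
- dropper: brown dropper bottle, 33 mm across, 102 mm high, loose, at the front left of the desk; origin: centre of its underside

How it is judged:
By the outcome, as a careful person would: the job done as asked, in the order asked, and still so for the second after the job is handed in, with the robot touching nothing.
It also fails if it takes over 56 s, if anything falls off the work surface, if the arm or the gripper's body presses on something with over 40 N, if the wrist force passes 120 N, or if a joint passes its speed limit or range.

## Working session

There is one attempt and no reset: what is moved stays moved. The work goes in short steps, each a Python script; the robot and the scene stay as the last script left them, time stands still between calls to the robot, and variables do not carry over. Pictures are saved under pics/ and viewed, at most 10 in all, crops included, and the job is handed in when it is done.

```bash
mkdir -p pics; ls
python3 - <<'E'
from cell import env
import numpy as np,cv2
for n in("scene","side"):
    c=env.capture(n); np.savez(f"pics/{n}.npz",**c); cv2.imwrite(f"pics/{n}.png",c["frame"][:,:,::-1])
    print(n,c["R"],c["t"],c["intrinsics"][0])
o=env.get_obs();print(o["time_s"],o["position"],o["orientation"],env.hold_point_z)
E
```

```text
pics
scene [[ 0.87653637  0.48113299  0.01396584]
 [ 0.339297   -0.59703658 -0.72692838]
 [-0.34141111  0.64191773 -0.68657125]] [-0.50187912 -0.07102902  1.15928261] [402.731993     0.         276.44978077]
side [[ 0.99828526  0.05518217 -0.01953142]
 [ 0.02315385 -0.67868711 -0.73406247]
 [-0.05376289  0.73235151 -0.67880101]] [-0.51987101  0.08171074  1.31321882] [465.1950947    0.         281.83790795]
0.1 [ 0.2637872  -0.62090481  0.23067193] [-3.07730016e+00 -6.26593315e-01  4.98258451e-04] 0.0187
```

View pics/scene.png

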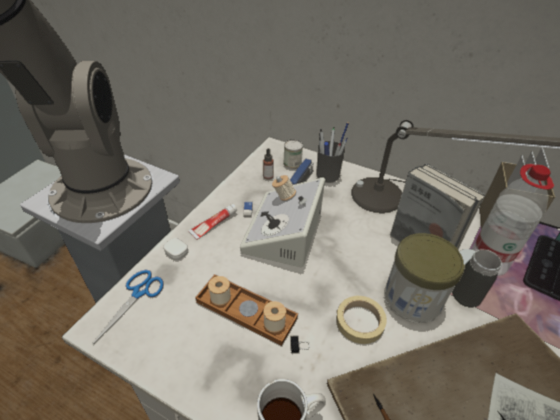

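View pics/side.png

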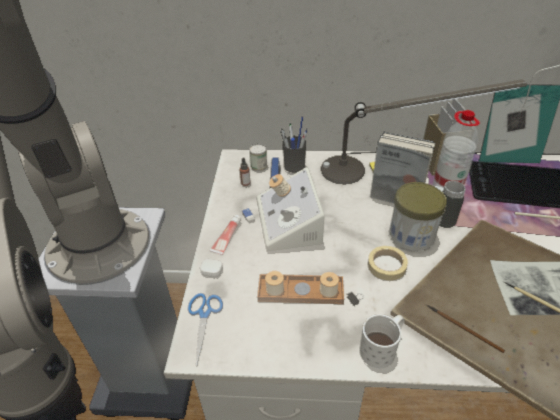

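The winder is at about (285,220) in the scene view, with the bobbin at (283,187) and the knob at (270,218). The tray runs (200,295) to (295,325), and its middle pocket, with the grey felt at (248,308), is free. Next I'll measure with depth.

```bash
cat > h.py <<'E'
import numpy as np
def cloud(c):
    K,R,t,z=c["intrinsics"],c["R"],c["t"],c["range_z"]
    v,u=np.mgrid[:z.shape[0],:z.shape[1]]
    p=np.stack([(u-K[0,2])/K[0,0]*z,(v-K[1,2])/K[1,1]*z,z],-1)
    w=(p-t)@R; w[z<=0]=np.nan
    return w
E
python3 - <<'E'
from h import *
import cv2
ims=[]
for n,(u0,v0) in (("scene",(190,145)),("side",(220,160))):
    c=np.load(f"pics/{n}.npz"); w=cloud(c)
    P={"scene":dict(bob=(281,181),felt=(248,308),sa=(219,284),sb=(276,310),knob=(268,216),face1=(300,220),face2=(262,240),face3=(308,195)),
       "side":dict(bob=(277,179),felt=(302,288),sa=(275,277),sb=(329,279),knob=(290,213),face1=(312,205),face2=(272,225),face3=(310,185))}[n]
    for k,(u,v) in P.items(): print(n,k,w[v,u].round(4))
    fr=c["frame"][v0:v0+150,u0:u0+150,::-1] if n=="side" else c["frame"][v0:v0+150,u0:u0+150,::-1]
    ims.append(cv2.resize(fr,(400,400)) if 0 else cv2.resize(fr,(400,400),interpolation=cv2.INTER_CUBIC))
cv2.imwrite("pics/crops.png",np.hstack(ims))
# top-down height and colour map
W=[];C=[]
for n in("scene","side"):
    c=np.load(f"pics/{n}.npz");w=cloud(c).reshape(-1,3);f=c["frame"].reshape(-1,3)
    m=(w[:,0]>.3)&(w[:,0]<.95)&(w[:,1]>-.55)&(w[:,1]<.35)&(w[:,2]>-.02)&(w[:,2]<.3);W.append(w[m]);C.append(f[m])
W=np.vstack(W);C=np.vstack(C)
im=np.zeros((520,720,3),np.uint8)
o=np.argsort(W[:,2])
for p,q in zip(W[o],C[o]): cv2.circle(im,(int((.35-p[1])*800),int((.95-p[0])*800)),1,tuple(int(a) for a in q[::-1]),-1)
cv2.imwrite("pics/top.png",im)
E
```

```text
scene bob [0.5019 0.1484 0.1255]
scene felt [ 0.5779 -0.1377  0.0042]
scene sa [ 0.5052 -0.1367  0.0407]
scene sb [ 0.6443 -0.1339  0.0411]
scene knob [0.5214 0.0492 0.0973]
scene face1 [0.5985 0.0612 0.1111]
scene face2 [0.5318 0.0027 0.0637]
scene face3 [0.5752 0.1529 0.1077]
side bob [0.5009 0.1558 0.1247]
side felt [ 0.5796 -0.1372  0.0075]
side sa [ 0.512  -0.1343  0.044 ]
side sb [ 0.6462 -0.1313  0.039 ]
side knob [0.5422 0.0437 0.098 ]
side face1 [0.6007 0.0629 0.1115]
side face2 [0.4917 0.0479 0.0476]
side face3 [0.5944 0.1413 0.117 ]
```

View pics/crops.png

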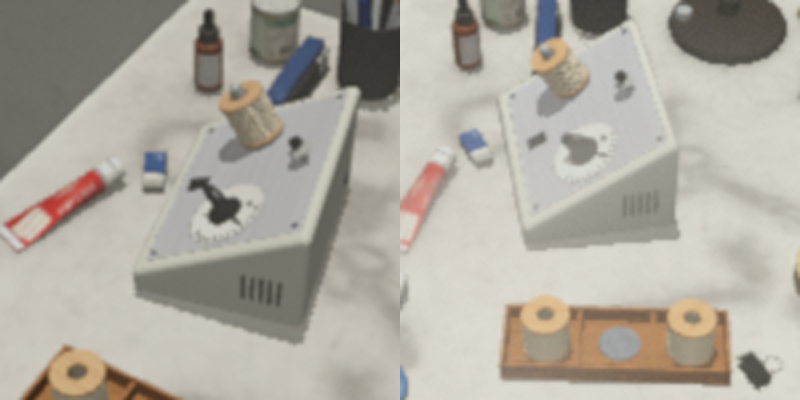

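View pics/top.png

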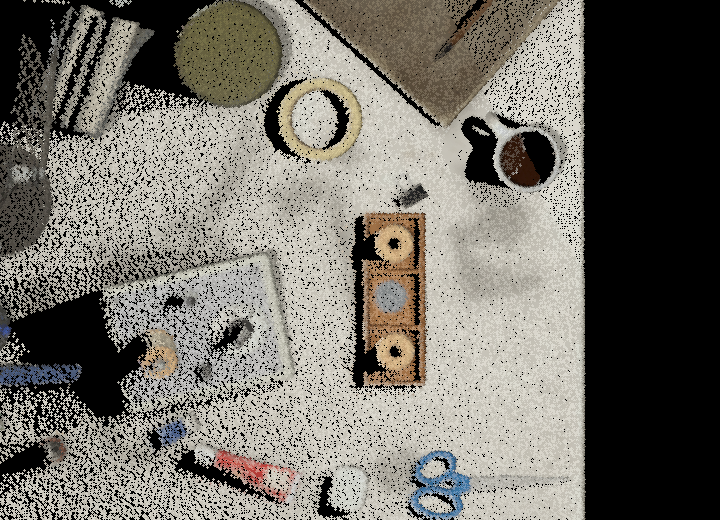

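The crops show the bobbin leaning towards the robot. A thread guide post stands upslope and to its right (side crop 620,80). The knob is on a white dial with its pointer up-left, plus a dark square that is a label. Next: fit the face plane, outline, bobbin top and spare tops.

```bash
cat > fit.py <<'E'
from h import *
from scipy.optimize import least_squares
W=np.vstack([cloud(np.load(f"pics/{n}.npz")).reshape(-1,3) for n in("scene","side")])
W=W[np.isfinite(W).all(1)]
# tray: points
B=W[(abs(W[:,0]-.578)<.13)&(abs(W[:,1]+.138)<.06)]
top=B[(B[:,2]>.044)]
for s in(.508,.645):
    q=top[abs(top[:,0]-s)<.035]; print("spare top centre",((q.min(0)+q.max(0))/2).round(4),np.ptp(q,0).round(3))
# winder plane
m=(W[:,0]>.45)&(W[:,0]<.66)&(W[:,1]>0)&(W[:,1]<.2)&(W[:,2]>.03)&(W[:,2]<.13)
Q=W[m]
r=least_squares(lambda a:(-.5*np.cos(a[0])*Q[:,0]-.5*np.sin(a[0])*Q[:,1]+.866*Q[:,2]-a[1]),[.2,-.2],loss="cauchy",f_scale=.002)
yaw,d=r.x
print("yaw deg",np.degrees(yaw),"d",d, "std",np.std(r.fun[abs(r.fun)<.006]))
ex=np.array([np.cos(yaw),np.sin(yaw),0]);ey=np.array([-ex[1],ex[0],0]);n=-.5*ex+.866*np.array([0,0,1]);s=np.cross(ey,n)
# n.X=d ; face in winder frame: -.5(x)+.866*z with z=.076 at x=0 => .0658
cx=(.866*.076-d)/.5   # ex.origin
F=Q[abs(Q@n-d)<.004]; 
print("cx",cx,"face x range",np.percentile(F@ex-cx,[.5,99.5]),"y range",np.percentile(F@ey,[.5,99.5]))
h=W@n-d; U=np.c_[W@s,W@ey,h]
face_c=(np.percentile(F@ey,.5)+np.percentile(F@ey,99.5))/2
print("face_c y",face_c)
b=U[(h>.012)&(h<.075)&(abs(W[:,0]-.54)<.12)&(W[:,1]>.0)&(W[:,1]<.2)]
for lo,hi in((.012,.02),(.02,.03),(.03,.045),(.045,.058),(.058,.075)):
    q=b[(b[:,2]>lo)&(b[:,2]<hi)]; 
    import cv2
    g=np.zeros((200,250),np.uint8)
    x0,y0=U[:,0][0],0
    ii=((q[:,:2]-b[:,:2].min(0))*1000).astype(int)
    g2=np.zeros(ii.max(0)+1,np.uint8); g2[ii[:,0],ii[:,1]]=255
    g2=cv2.dilate(g2,np.ones((5,5)))
    N,L,S,C=cv2.connectedComponentsWithStats(g2)
    for k in range(1,N):
        a=S[k]; 
        if a[4]>60: print(lo,"s",(a[1]/1000+b[:,0].min()).round(3),"..",((a[1]+a[3])/1000+b[:,0].min()).round(3)," y",(a[0]/1000+b[:,1].min()).round(3),"..",((a[0]+a[2])/1000+b[:,1].min()).round(3))
# bobbin: fit side+top with cylinder axis n
q=U[(U[:,2]>.051)&(U[:,2]<.056)&(abs(W[:,0]-.505)<.05)&(abs(W[:,1]-.15)<.05)]
print("bobbin top s,y",((q.min(0)+q.max(0))/2).round(4),np.ptp(q,0).round(3),len(q))
print("ex,n,s",ex,n,s)
np.savez("w.npz",yaw=yaw,d=d,ex=ex,ey=ey,n=n,s=s)
E
python3 fit.py
```

```text
spare top centre [ 0.5101 -0.1434  0.0508] [0.045 0.047 0.014]
spare top centre [ 0.6454 -0.143   0.0508] [0.045 0.048 0.013]
yaw deg 13.0038552542278 d -0.20328138657740197 std 0.0019013159649580139
cx 0.5381947731548039 face x range [-0.07371924  0.07990042] y range [-0.12402684  0.07867173]
face_c y -0.022677556587116822
0.012 s 0.487 .. 0.518  y -0.086 .. -0.06
0.012 s 0.49 .. 0.535  y 0.011 .. 0.05
0.012 s 0.555 .. 0.579  y -0.032 .. -0.008
0.02 s 0.487 .. 0.519  y -0.086 .. -0.058
0.02 s 0.488 .. 0.535  y 0.01 .. 0.045
0.02 s 0.562 .. 0.575  y -0.027 .. -0.01
0.03 s 0.488 .. 0.532  y 0.009 .. 0.045
0.03 s 0.502 .. 0.514  y -0.085 .. -0.076
0.045 s 0.487 .. 0.533  y 0.01 .. 0.06
0.058 s 0.502 .. 0.516  y 0.028 .. 0.043
bobbin top s,y [0.5107 0.0363 0.0535] [0.043 0.047 0.005] 166
ex,n,s [0.97435493 0.22501662 0.        ] [-0.48717746 -0.11250831  0.866     ] [0.84379137 0.19486439 0.5       ]
```

```bash
cat >> h.py <<'E'
from scipy.spatial.transform import Rotation as Ro
try:
    w=np.load("w.npz"); n,s,ey,d=w["n"],w["s"],w["ey"],float(w["d"])
    n=n/np.linalg.norm(n); s=np.cross(ey,n)
except Exception: pass
def P(sv,yv,h): return sv*s+yv*ey+(d+h)*n    # face coords -> world
def face(X): return np.stack([X@s,X@ey,X@n-d],-1)
def ori(z,y):
    y=y/np.linalg.norm(y); return Ro.from_matrix(np.c_[np.cross(y,z),y,z]).as_rotvec()
def yang(a): return np.cos(a)*ey-np.sin(a)*s   # close axis turned anticlockwise by a (seen from outside)
def wcap(env):
    o=env.get_obs(); c=env.capture("wrist"); T=c["T_tool_cam"]
    Rt=Ro.from_rotvec(o["orientation"]).as_matrix()
    Rwc=Rt@T[:3,:3]; tw=Rt@T[:3,3]+o["position"]
    c["R"]=Rwc.T; c["t"]=-Rwc.T@tw; return c
E
python3 - <<'E'
from cell import env
from h import *
import cv2
print(env.capture("wrist")["T_tool_cam"].round(3))
for nm,a,b in(("spin",.511,.035),("knob",.502,-.072)):
  for h in(.03,.16,.22):
    for ang in np.radians([-90,-45,0,45,90,135,180]):
      q=env.ik(P(a,b,h),ori(-n,yang(ang)))
      print(nm,h,int(np.degrees(ang)),None if q is None else np.round(q,2))
for sg in(1,-1):
  print(env.ik([.578,-.143,.03],ori(np.array([0,0,-1.]),np.array([0,sg*1.,0]))))
E
```

```text
[[ 0.001 -0.95  -0.313  0.081]
 [ 1.     0.001  0.    -0.001]
 [-0.    -0.313  0.95  -0.142]
 [ 0.     0.     0.     1.   ]]
spin 0.03 -90 [ 0.04  0.24 -0.59  2.39  1.47  0.27 -1.66]
spin 0.03 -45 [-0.23  0.21 -0.3   2.41  1.46  0.2  -0.9 ]
spin 0.03 0 [-0.23  0.21 -0.3   2.41  1.46  0.2  -0.11]
spin 0.03 45 [-0.23  0.21 -0.3   2.41  1.46  0.2   0.67]
spin 0.03 90 [-0.23  0.21 -0.3   2.41  1.46  0.2   1.46]
spin 0.03 135 [-0.23  0.21 -0.3   2.41  1.46  0.2   2.24]
spin 0.03 180 None
spin 0.16 -90 [ 0.66 -0.18 -1.06  2.38 -0.16  0.33 -0.07]
spin 0.16 -45 [ 0.55 -0.16 -0.97  2.39 -0.06  0.33  0.61]
spin 0.16 0 [ 0.46 -0.15 -0.9   2.39  0.    0.34  1.33]
spin 0.16 45 [-0.64 -0.16  0.07  2.44  0.47  0.41  1.63]
spin 0.16 90 [-1.22 -0.26  0.57  2.46  0.73  0.52  2.17]
spin 0.16 135 [ 0.88 -0.24 -1.22  2.38 -0.44  0.35 -2.14]
spin 0.16 180 [ 0.87 -0.24 -1.21  2.38 -0.43  0.35 -1.37]
spin 0.22 -90 [ 0.71 -0.42 -0.95  2.36 -0.59  0.56  0.37]
spin 0.22 -45 [ 0.59 -0.38 -0.88  2.36 -0.47  0.53  1.02]
spin 0.22 0 [ 0.28 -0.31 -0.68  2.37 -0.2   0.51  1.53]
spin 0.22 45 [-0.69 -0.32  0.07  2.41 
[... 831 characters left out ...]
34 -2.68]
knob 0.16 135 [ 0.64 -0.13 -0.75  2.4  -0.43  0.34 -1.89]
knob 0.16 180 [ 0.68 -0.13 -0.78  2.4  -0.45  0.34 -1.09]
knob 0.22 -90 [ 0.64 -0.3  -0.65  2.38 -0.55  0.55  0.6 ]
knob 0.22 -45 [ 0.51 -0.29 -0.55  2.38 -0.47  0.53  1.3 ]
knob 0.22 0 [ 0.13 -0.28 -0.26  2.4  -0.24  0.5   1.84]
knob 0.22 45 [-0.97 -0.48  0.55  2.44  0.56  0.66  1.82]
knob 0.22 90 [ 0.62 -0.3  -0.63  2.38 -0.54  0.54 -2.55]
knob 0.22 135 [ 0.67 -0.31 -0.67  2.38 -0.57  0.55 -1.74]
knob 0.22 180 [ 0.69 -0.31 -0.69  2.38 -0.58  0.55 -0.93]
[ 0.54836118  0.60309646 -0.53687905  1.90549581  0.4390155   0.7511784
  1.33277527]
[ 0.2145366   0.54685322 -0.10263055  1.92663917  0.08565425  0.67222958
 -1.51108883]
```

Run:
```python
from cell import env
from h import *
import cv2
env.movep(P(.506,-.02,.16),ori(-n,yang(0)))
c=wcap(env); np.savez("pics/w1.npz",**c)
cv2.imwrite("pics/w1.png",c["frame"][:,:,::-1])
o=env.get_obs(); print(o["time_s"],o["qpos"].round(2) if hasattr(o["qpos"],"round") else o["qpos"])
F=face(cloud(c)).reshape(-1,3)
# refit h offset of plane
m=(abs(F[:,2])<.008)&(abs(F[:,0]-.506)<.05)&(abs(F[:,1]+.02)<.08); A=np.c_[F[m][:,:2]-[.506,-.02],np.ones(m.sum())]
print("plane residual (ds,dy,h)",np.linalg.lstsq(A,F[m][:,2],rcond=None)[0])
for nm,lo,hi,sc,yc,r in(("bobtop",.046,.057,.511,.035,.035),("tip",.058,.07,.511,.035,.03),("knobtop",.022,.034,.502,-.072,.03)):
    q=F[(F[:,2]>lo)&(F[:,2]<hi)&(np.hypot(F[:,0]-sc,F[:,1]-yc)<r)]
    print(nm,len(q),np.percentile(q,[1,50,99],axis=0).round(4).tolist(),"mid",((q.min(0)+q.max(0))/2).round(4))
    if nm=="knobtop":
        e=np.linalg.svd(q[:,:2]-q[:,:2].mean(0),full_matrices=False); print("bar dir (s,y)",e[2][0],e[1])
```

```text
2.7667 [ 0.31 -0.14 -0.61  2.41 -0.11  0.33  1.57]
plane residual (ds,dy,h) [-0.00329251 -0.01827147 -0.00127585]
bobtop 2516 [[0.4866, 0.0164, 0.0473], [0.5061, 0.0367, 0.0498], [0.5291, 0.0589, 0.0554]] mid [0.5085 0.0378 0.0515]
tip 192 [[0.503, 0.0323, 0.058], [0.5077, 0.0371, 0.0609], [0.5134, 0.0427, 0.0632]] mid [0.5086 0.0379 0.0607]
knobtop 494 [[0.4891, -0.0817, 0.0232], [0.5009, -0.0696, 0.0259], [0.5137, -0.0576, 0.0278]] mid [ 0.5018 -0.07    0.0251]
bar dir (s,y) [ 0.71928594 -0.69471414] [0.19073492 0.06879985]
```

View pics/w1.png

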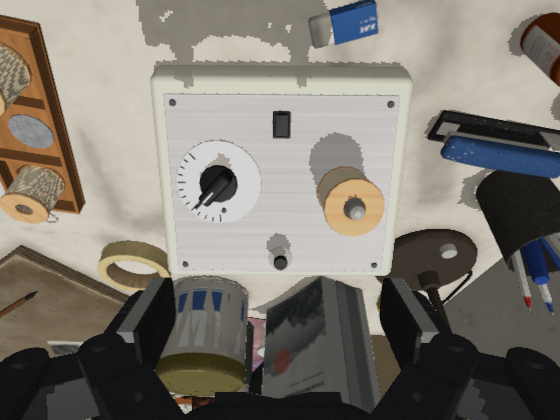

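The wrist view shows the knob at (218,185) with its pointer at (200,205), about 44° clockwise of the stop pin at (223,209). It also shows the bobbin top at (354,207) with the spindle tip at (356,212), and face screws at (172,102), (390,104), (374,265) and (185,265). I'll refine the yaw with the screws.

Run:
```python
from h import *
c=np.load("pics/w1.npz"); K,R,t=c["intrinsics"],c["R"],c["t"]; C=-R.T@t
def ray(u,v,h,nn=n,dd=d):
    r=R.T@np.linalg.inv(K)@[u,v,1]; return C+r*((dd+h-C@nn)/(r@nn))
S=[(172,102),(390,104),(374,265),(185,265)]
X=[ray(u,v,0) for u,v in S]
for x in X: print(x.round(4),face(x).round(4))
for a,b in((0,1),(3,2)):
    q=X[b]-X[a]; print("yaw from row",np.degrees(np.arctan2(-q[0],q[1])),np.linalg.norm(q))
for a,b in((0,3),(1,2)):
    q=X[b]-X[a]; print("yaw from col",np.degrees(np.arctan2(q[1],q[0])),np.linalg.norm(q),np.degrees(np.arcsin(q[2]/np.linalg.norm(q))))
# wrist and global plane yaw, fixed 30deg tilt
W=cloud(c); W=W.reshape(-1,3); F=face(W)
from scipy.optimize import least_squares
Q=W[(abs(F[:,2])<.02)&(F[:,0]>.44)&(F[:,0]<.58)&(F[:,1]>-.11)&(F[:,1]<.07)]
r=least_squares(lambda a:(-.5*np.cos(a[0])*Q[:,0]-.5*np.sin(a[0])*Q[:,1]+.8660254*Q[:,2]-a[1]),[.2,-.2],loss="cauchy",f_scale=.001)
print("wrist plane yaw",np.degrees(r.x[0]),r.x[1])
m=np.linalg.svd(Q[abs(r.fun)<.003]-Q[abs(r.fun)<.003].mean(0),full_matrices=False)[2][2]; print("free normal",m)
```

```text
[0.489  0.0057 0.0411] [ 0.4343 -0.1045 -0.    ]
[0.4507 0.1779 0.0419] [ 0.4359  0.072  -0.    ]
[0.5731 0.2056 0.1144] [0.5809 0.0714 0.    ]
[0.6129 0.0328 0.1144] [ 0.5808 -0.1059 -0.    ]
yaw from row 12.555362870351322 0.17645995796440067
yaw from row 12.977314934002097 0.17728040331993505
yaw from col 12.354593169047659 0.14647382005307386 29.9991348504812
yaw from col 12.725562020968049 0.14496794058851906 30.000435123031355
wrist plane yaw 12.034593080515544 -0.20510135680753516
free normal [-0.48922648 -0.10310977  0.86604031]
```

```bash
python3 - <<'E'
from h import *
tip=P(.509,.037,.06); kn=P(.502,-.071,.025)
y=np.radians(12.6); ex=np.array([np.cos(y),np.sin(y),0]); e2=np.array([-ex[1],ex[0],0]); n2=-.5*ex+.8660254*np.array([0,0,1])
dd=[]
for f in("scene","side","w1"):
    W=cloud(np.load(f"pics/{f}.npz")).reshape(-1,3); F=face(W)
    Q=W[(abs(F[:,2])<.01)&(abs(F[:,0]-.506)<.06)&(abs(F[:,1]+.018)<.07)]; dd.append(np.median(Q@n2))
print(dd); d2=np.mean(dd)
np.savez("w.npz",yaw=y,d=d2,ex=ex,ey=e2,n=n2,s=np.cross(e2,n2))
s2=np.cross(e2,n2)
for X in(tip,kn): print(X@s2,X@e2,X@n2-d2)
E
python3 - <<'E'
from cell import env
from h import *
s0,y0=.0,.0
def st(k): 
    o=env.get_obs(); print(k,round(o["time_s"],2),face(np.array(o["position"])).round(4),np.round(o["qpos"],2),"F",np.round(o["contact_force"],1),"w",round(o["grip_width"],4),"g",o["grasp_force"])
oldtip=np.array([0,0,0])
# spindle axis, from wrist cloud in the new frame
F=face(cloud(np.load("pics/w1.npz"))).reshape(-1,3)
q=F[(F[:,2]>.058)&(F[:,2]<.07)&(np.hypot(F[:,0]-.509,F[:,1]-.037)<.03)]; print("tip mid",((q.min(0)+q.max(0))/2).round(4))
o=ori(-n,yang(0))
env.gripper_to(.085,f_grip=20)
try:
    env.movep(P(.509,.0375,.11),o); st("pre")
except env.PlanningError as e: print("pre",e)
E
```

```text
[np.float64(-0.20287205833336758), np.float64(-0.20294605878299618), np.float64(-0.2049906189789477)]
0.5087649375311607 0.040611079599315564 0.060464753383317
0.5024243916921989 -0.06730561450227807 0.025084185211249388
tip mid [0.5083 0.0415 0.061 ]
pre 3.9 [0.5089 0.037  0.11  ] [ 0.51  0.04 -1.02  2.4   0.69  0.28  0.66] F [ 0.  -0.2  0.4] w 0.0848 g 0.0
```

```bash
cat >> h.py <<'E'
def st(env,k):
    o=env.get_obs(); f=np.array(o["contact_force"]); print(k,round(o["time_s"],2),"face",face(np.array(o["position"])).round(4),"q",np.round(o["qpos"],2),"Fsyn",np.round([f@s,f@ey,f@n],1),"w",round(o["grip_width"],4),"g",np.round(o["grasp_force"],1))
E
python3 - <<'E'
from cell import env
from h import *
import cv2
o=ori(-n,yang(0))
try:
    env.move_l(P(.5085,.041,.11),o); st(env,"al")
    print(env.move_l(P(.5085,.041,.019),o,max_speed=.06,f_stop=8)); st(env,"dn")
    c=wcap(env); cv2.imwrite("pics/w2.png",c["frame"][:,:,::-1])
except env.PlanningError as e: print("err",e)
E
```

```text
al 4.15 face [0.5086 0.0409 0.1102] q [ 0.5   0.04 -1.03  2.4   0.71  0.28  0.63] Fsyn [-0.2  0.9  0.3] w 0.0853 g 0.0
False
dn 5.82 face [0.5086 0.041  0.0192] q [ 0.25  0.33 -0.84  2.38  1.56  0.38 -0.16] Fsyn [-0.4  0.9 -0.4] w 0.0847 g 0.0
```

```bash
ls -la pics
```

```text
total 6884
drwxr-xr-x 2 agent agent    4096 Dec  3 14:31 .
drwxr-xr-x 3 agent agent    4096 Dec  3 14:29 ..
-rw-r--r-- 1 agent agent  335188 Dec  3 14:28 crops.png
-rw-r--r-- 1 agent agent 1647798 Dec  3 14:27 scene.npz
-rw-r--r-- 1 agent agent  289197 Dec  3 14:27 scene.png
-rw-r--r-- 1 agent agent 1647798 Dec  3 14:27 side.npz
-rw-r--r-- 1 agent agent  338303 Dec  3 14:27 side.png
-rw-r--r-- 1 agent agent  545331 Dec  3 14:28 top.png
-rw-r--r-- 1 agent agent 1648178 Dec  3 14:30 w1.npz
-rw-r--r-- 1 agent agent  309113 Dec  3 14:30 w1.png
-rw-r--r-- 1 agent agent  258484 Dec  3 14:31 w2.png
```

View pics/w2.png

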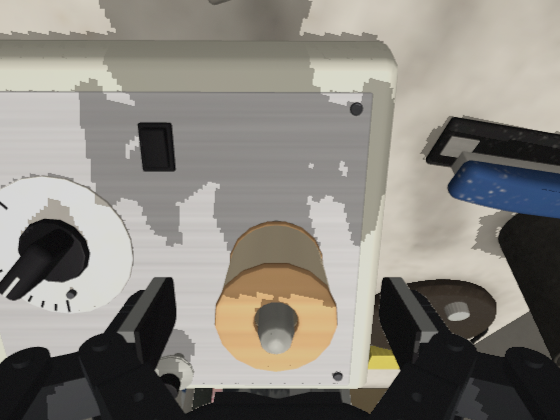

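The bobbin top is centred at (276,320) between the finger pads, whose inner edges are near 173 and 383. I'll close gently and check the side load.

Run:
```python
from cell import env
from h import *
o=ori(-n,yang(0))
env.gripper_to(.05,f_grip=20); st(env,"50")
env.gripper_to(.040,f_grip=25); st(env,"grip")
```

```text
50 6.31 face [0.5085 0.041  0.019 ] q [ 0.25  0.33 -0.84  2.38  1.56  0.38 -0.16] Fsyn [-0.1  0.   0.2] w 0.0502 g 0.0
grip 6.53 face [0.5085 0.041  0.0192] q [ 0.25  0.33 -0.84  2.38  1.56  0.38 -0.16] Fsyn [-0.3 -1.8  9.5] w 0.0458 g 24.0
```

Run:
```python
from cell import env
from h import *
o=ori(-n,yang(0))
try:
  for h in(.024,.035,.05,.09):
    print(env.move_l(P(.5085,.041,h),o,max_speed=.05,f_stop=15)); st(env,h)
except env.PlanningError as e: print("err",e)
```

```text
False
0.024 6.78 face [0.5086 0.0409 0.0241] q [ 0.26  0.31 -0.84  2.38  1.53  0.37 -0.14] Fsyn [-0.4  0.1 -1. ] w 0.046 g 25.8
False
0.035 7.14 face [0.5087 0.0408 0.035 ] q [ 0.26  0.28 -0.85  2.39  1.46  0.35 -0.08] Fsyn [ 0.   0.1 -0.8] w 0.0459 g 25.8
False
0.05 7.59 face [0.5085 0.0408 0.0498] q [ 0.28  0.23 -0.86  2.39  1.35  0.33  0.02] Fsyn [-1.   0.3 -1.4] w 0.0458 g 25.8
False
0.09 8.54 face [0.5084 0.0409 0.0898] q [ 0.39  0.11 -0.95  2.4   0.96  0.29  0.38] Fsyn [-1.  -0.4 -0.5] w 0.046 g 25.8
```

Run:
```python
from cell import env
from h import *
import cv2
for f in("scene","side"):
    c=np.load(f"pics/{f}.npz"); W=cloud(c); hsv=cv2.cvtColor(c["frame"],cv2.COLOR_RGB2HSV)
    near=(abs(W[...,0]-.578)<.028)&(abs(W[...,1]+.14)<.028)&(W[...,2]<.03)
    m=near&(hsv[...,1]<60); q=W[m]; print(f,m.sum(),q.mean(0).round(4),((q.min(0)+q.max(0))/2).round(4),np.ptp(q,0).round(3))
    # tray by colour
    t=(abs(W[...,0]-.578)<.15)&(abs(W[...,1]+.14)<.06)&(hsv[...,1]>110)&(W[...,2]>.014)&(W[...,2]<.024); q=W[t]
    print(" rim",t.sum(),np.percentile(q,[1,99],axis=0).round(4).tolist())
try:
    p=np.array(env.get_obs()["position"])
    env.move_l([p[0],p[1],.24],max_speed=.15); st(env,"up")
    down=ori(np.array([0,0,-1.]),np.array([0,1.,0]))
    env.movep([.578,-.14,.16],down); st(env,"over"); print(env.get_obs()["position"])
    c=wcap(env); np.savez("pics/w3.npz",**c); cv2.imwrite("pics/w3.png",c["frame"][:,:,::-1])
except env.PlanningError as e: print("err",e)
```

```text
scene 224 [ 0.5792 -0.1388  0.0062] [ 0.5785 -0.1395  0.0067] [0.039 0.039 0.008]
 rim 649 [[0.4715, -0.1806, 0.0143], [0.6823, -0.1078, 0.0231]]
side 159 [ 0.5794 -0.137   0.0062] [ 0.5783 -0.1351  0.0067] [0.038 0.04  0.011]
 rim 68 [[0.5386, -0.1789, 0.0168], [0.679, -0.1165, 0.0239]]
up 9.57 face [0.55   0.041  0.1625] q [ 0.53 -0.11 -0.97  2.3   0.07  0.39  1.28] Fsyn [-1.4 -0.1 -0.7] w 0.0462 g 25.8
over 10.78 face [ 0.5427 -0.2611  0.0756] q [ 0.48  0.4  -0.45  1.84  0.21  0.95  1.52] Fsyn [-0.6  0.2 -0.1] w 0.0456 g 25.8
[ 0.57807971 -0.13831552  0.16048918]
```

View pics/w3.png

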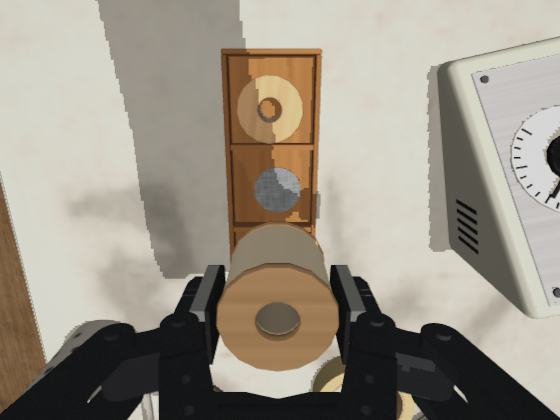

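The bobbin is held upright at (278,315), and the felt disc shows at (278,189) in its pocket. I'll project the felt, then lower.

Run:
```python
from h import *
import cv2
c=np.load("pics/w3.npz"); W=cloud(c)
K,R,t=c["intrinsics"],c["R"],c["t"];C=-R.T@t
hsv=cv2.cvtColor(c["frame"],cv2.COLOR_RGB2HSV)
m=np.zeros(hsv.shape[:2],bool); m[160:218,250:306]=hsv[160:218,250:306,1]<70
(v,u)=np.nonzero(m);(cu,cv),r=cv2.minEnclosingCircle(np.c_[u,v].astype(np.float32)); print(len(u),u.mean(),v.mean(),cu,cv,r)
def ray(u,v,z): 
    q=R.T@np.linalg.inv(K)@[u,v,1]; return (C+q*((z-C[2])/q[2])).round(4)
print("felt",ray(u.mean(),v.mean(),.004),"depth",W[int(cv),int(cu)])
print("walls top z=.02: pocket far/near, left/right",ray(274,144,.02),ray(274,224,.02),ray(229,190,.02),ray(318,190,.02))
# held bobbin top/bottom heights
q=W[285:365,225:330].reshape(-1,3); print("bobbin top z",np.nanpercentile(q[:,2],[50,90]))
tp=q[q[:,2]>np.nanpercentile(q[:,2],50)-.004]; print("top mid",(tp.min(0)+tp.max(0))/2,np.ptp(tp,0))
```

```text
1619 277.12229771463865 189.39962940086474 277.2272644042969 189.77272033691406 23.083215713500977
felt [ 0.5788 -0.1373  0.004 ] depth [ 0.57832625 -0.13740147  0.00442607]
walls top z=.02: pocket far/near, left/right [ 0.5376 -0.1399  0.02  ] [ 0.6047 -0.1399  0.02  ] [ 0.5751 -0.1767  0.02  ] [ 0.5748 -0.1039  0.02  ]
bobbin top z [0.19127884 0.19208277]
top mid [ 0.57958224 -0.13750403  0.19053692] [0.036232   0.03916022 0.00643283]
```

Run:
```python
from cell import env
from h import *
x,y=.5786,-.1375-.001
env.move_l([x,y,.035],max_speed=.15); st(env,"a")
hit=env.move_l([x,y,.013],max_speed=.012,f_stop=3); st(env,"down"); print(hit,env.get_obs()["position"])
```

```text
a 11.81 face [ 0.4813 -0.2615 -0.0329] q [ 0.43  0.57 -0.39  1.91  0.31  0.72  1.43] Fsyn [-0.3 -0.2 -0.4] w 0.0465 g 25.8
down 12.99 face [ 0.473  -0.2614 -0.0461] q [ 0.42  0.59 -0.38  1.92  0.33  0.7   1.42] Fsyn [2.7 0.  7. ] w 0.0459 g 26.4
True [ 0.57858833 -0.13852593  0.02025315]
```

Run:
```python
from cell import env
from h import *
import cv2
env.gripper_to(.060); st(env,"open")
p=np.array(env.get_obs()["position"])
env.move_l([p[0],p[1],.10],max_speed=.08); 
env.move_l([p[0]-.03,p[1],.20],max_speed=.2)
c=wcap(env); np.savez("pics/w4.npz",**c); cv2.imwrite("pics/w4.png",c["frame"][:,:,::-1])
W=cloud(c).reshape(-1,3)
q=W[(abs(W[:,0]-.5786)<.033)&(abs(W[:,1]+.1385)<.033)&(W[:,2]>.044)&(W[:,2]<.07)]
print("top",np.median(q,0),(q.min(0)+q.max(0))/2,np.ptp(q,0)); st(env,"up")
```

```text
open 13.28 face [ 0.4721 -0.2612 -0.0464] q [ 0.42  0.59 -0.38  1.92  0.33  0.7   1.42] Fsyn [-0.4 -0.9  0. ] w 0.06 g 0.0
top [ 0.57745958 -0.1375408   0.05122725] [ 0.57828586 -0.13715338  0.04869885] [0.04476477 0.04457277 0.00932661]
up 15.17 face [ 0.536  -0.2545  0.1235] q [ 0.52  0.32 -0.47  1.86  0.17  1.    1.55] Fsyn [-0.4  0.  -0.3] w 0.0601 g 0.0
```

View pics/w4.png

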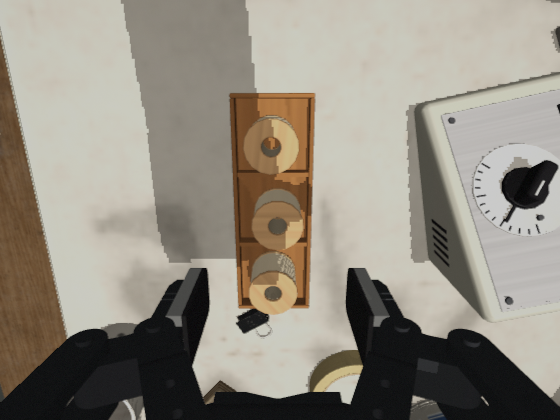

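The bobbin stands upright in the middle pocket (top at z 0.051, centred 0.578, -0.137). Next, the counter knob.

```bash
cat > kn.py <<'E'
from h import *
import cv2
def knob(c):
    F=face(cloud(c)); K,R,t=c["intrinsics"],c["R"],c["t"];C=-R.T@t
    near=np.hypot(F[...,0]-.502,F[...,1]+.0673)<.03
    q=F[near&(F[...,2]>.021)&(F[...,2]<.036)]
    rc=cv2.minAreaRect((q[:,:2]*1000).astype(np.float32)); e=np.linalg.svd(q[:,:2]-q[:,:2].mean(0),full_matrices=False)[2][0]
    if e[0]<0:e=-e
    print("bar",len(q),"rect",np.round(rc[0],2),np.round(rc[1],1),"mean",q[:,:2].mean(0).round(4),"cw deg",np.degrees(np.arctan2(-e[1],e[0])).round(1),"h",np.percentile(q[:,2],[50,95]).round(4))
    b=F[(np.hypot(F[...,0]-.502,F[...,1]+.0673)>.03)&(np.hypot(F[...,0]-.502,F[...,1]+.0673)<.05)&(abs(F[...,2])<.006)]
    print(" local face h",np.median(b[:,2]).round(4))
    # white dial disc rim / dark skirt: back-project dark pixels lying near h=7mm
    g=cv2.cvtColor(c["frame"],cv2.COLOR_RGB2GRAY); k=F[near&(g<70)&(F[...,2]>.003)&(F[...,2]<.012)]
    if len(k): print(" skirt",len(k),"mid",((k.min(0)+k.max(0))/2).round(4),np.ptp(k,0).round(3))
if __name__=="__main__":
    for f in("w1","scene","side"): print(f); knob(np.load(f"pics/{f}.npz"))
    from cell import env
    try:
        env.gripper_to(.035)
        env.movep(P(.502,-.068,.12),ori(-n,yang(-np.radians(44)))); st(env,"pre")
        c=wcap(env); np.savez("pics/w5.npz",**c); cv2.imwrite("pics/w5.png",c["frame"][:,:,::-1]); knob(c)
    except env.PlanningError as e: print("err",e)
E
python3 kn.py
```

```text
w1
bar 504 rect [501.76 -66.08] [10.9 30.3] mean [ 0.5012 -0.0658] cw deg 43.5 h [0.026  0.0273]
 local face h -0.0013
 skirt 588 mid [ 0.5055 -0.0693  0.0075] [0.039 0.037 0.009]
scene
bar 45 rect [504.08 -69.32] [11.3 31.5] mean [ 0.5057 -0.072 ] cw deg 39.0 h [0.0267 0.0292]
 local face h 0.0007
 skirt 37 mid [ 0.5044 -0.0707  0.0083] [0.026 0.027 0.006]
side
bar 37 rect [502.8  -67.78] [11.2 30.6] mean [ 0.5044 -0.0693] cw deg 39.9 h [0.0283 0.0302]
 local face h 0.0006
pre 16.34 face [ 0.5028 -0.0682  0.1202] q [ 0.52 -0.01 -0.7   2.41 -0.11  0.21  0.94] Fsyn [ 0.5 -0.5  0.4] w 0.0351 g 0.0
bar 619 rect [501.81 -66.59] [10.4 30.8] mean [ 0.5013 -0.0657] cw deg 43.7 h [0.026  0.0272]
 local face h -0.0013
 skirt 794 mid [ 0.5059 -0.069   0.0075] [0.039 0.037 0.009]
```

Run:
```python
from cell import env
from h import *
a=-np.radians(43.7); o=ori(-n,yang(a))
try:
    print(env.move_l(P(.502,-.0668,.04),o,max_speed=.1,f_stop=6)); st(env,"a")
    print(env.move_l(P(.502,-.0668,.009),o,max_speed=.03,f_stop=4)); st(env,"b")
    env.gripper_to(.005,f_grip=25); st(env,"grip")
    f=env.get_obs(); print("along close",np.dot(f["contact_force"],yang(a)),"moment n",np.dot(f["moment"],n))
except env.PlanningError as e: print("err",e)
```

```text
err the arm cannot follow that straight line within its joint ranges
```

Run:
```python
from cell import env
from h import *
o=ori(-n,yang(-np.radians(43.7)))
for h in(.16,.12,.1,.08,.06,.04,.02,.009):
    q=env.ik(P(.502,-.0668,h),o); print(h,None if q is None else np.round(q,2))
```

```text
0.16 [ 0.59 -0.13 -0.71  2.41 -0.39  0.34  1.22]
0.12 [ 0.52 -0.01 -0.71  2.41 -0.1   0.21  0.94]
0.1 [ 0.49  0.05 -0.7   2.41  0.15  0.17  0.69]
0.08 [ 0.81  0.18 -1.06  2.4   0.86  0.19  0.02]
0.06 [ 0.75  0.25 -1.03  2.39  1.19  0.22 -0.31]
0.04 [ 0.57  0.27 -0.85  2.39  1.41  0.2  -0.53]
0.02 [ 0.7   0.39 -1.02  2.38  1.59  0.32 -0.66]
0.009 [ 0.69  0.43 -1.01  2.37  1.65  0.35 -0.72]
```

Run:
```python
from cell import env
from h import *
a=-np.radians(43.7); o=ori(-n,yang(a))
try:
    env.movep(P(.502,-.0668,.08),o); st(env,"p")
    print(env.move_l(P(.502,-.0668,.035),o,max_speed=.06,f_stop=6)); st(env,"a")
    print(env.move_l(P(.502,-.0668,.009),o,max_speed=.03,f_stop=4)); st(env,"b")
    env.gripper_to(.005,f_grip=25); st(env,"grip")
    f=env.get_obs(); print("along close",np.dot(f["contact_force"],yang(a)),"moment n",np.dot(f["moment"],n))
except env.PlanningError as e: print("err",e)
```

```text
p 17.35 face [ 0.5023 -0.0672  0.0799] q [ 0.81  0.18 -1.06  2.4   0.86  0.19  0.02] Fsyn [-0.  -0.5  0.9] w 0.0349 g 0.0
False
a 18.25 face [ 0.5022 -0.0667  0.0352] q [ 0.51  0.27 -0.78  2.39  1.46  0.18 -0.59] Fsyn [0.4 0.1 0.3] w 0.0352 g 0.0
False
b 19.27 face [ 0.5021 -0.0669  0.0091] q [ 0.51  0.36 -0.8   2.38  1.71  0.24 -0.81] Fsyn [-0.1 -0.  -0.3] w 0.0352 g 0.0
grip 19.6 face [ 0.5016 -0.0674  0.0092] q [ 0.51  0.36 -0.8   2.38  1.71  0.24 -0.81] Fsyn [-2.1 -2.8 10.5] w 0.0098 g 27.8
along close -3.502464007608078 moment n 0.047168946448865066
```

Run:
```python
from cell import env
from h import *
q=np.array(env.get_obs()["qpos"]); q0=q[6]
def M(k):
    o=env.get_obs(); f=np.array(o["contact_force"]); print(k,round(o["time_s"],2),"M.n",round(np.dot(o["moment"],n),3),"F",np.round([f@s,f@ey,f@n],1),"w",round(o["grip_width"],4))
    return np.dot(o["moment"],n)
m0=None
for dq in(.15,.3,.45,.6,.68,.72,.75,.77,.79,.81,.83,.85):
    q[6]=q0+dq; env.goto_joints(q); m=M(dq)
    if m0 is None: m0=m
    if dq>.6 and abs(m-m0)>.25: print("stop reached"); break
st(env,"end")
```

```text
0.15 19.88 M.n -0.007 F [0.7 0.2 0.7] w 0.0103
0.3 20.15 M.n 0.041 F [-2.1 -1.3  3.1] w 0.0105
0.45 20.43 M.n 0.03 F [-1.  -1.   5.6] w 0.0106
0.6 20.7 M.n 0.086 F [-2.5 -2.4  6. ] w 0.0109
0.68 20.95 M.n 0.015 F [-1.8 -2.3  6.3] w 0.0103
0.72 21.2 M.n 0.041 F [-2.3 -2.7  6.4] w 0.0099
0.75 21.45 M.n 0.049 F [-2.  -3.   5.9] w 0.0105
0.77 21.7 M.n -0.06 F [-0.5 -2.3  6.3] w 0.0104
0.79 21.95 M.n -0.42 F [-2.5 -2.4  7. ] w 0.0104
stop reached
end 21.95 face [ 0.5015 -0.0676  0.0093] q [ 0.51  0.36 -0.8   2.38  1.71  0.24 -0.03] Fsyn [-2.5 -2.4  7. ] w 0.0104 g 28.5
```

Run:
```python
from cell import env
from h import *
from kn import knob
import cv2
env.gripper_to(.035); st(env,"open")
o=env.get_obs(); rv=o["orientation"]; f=face(np.array(o["position"]))
try:
    env.move_l(P(f[0],f[1],.07),rv,max_speed=.06); st(env,"up")
    env.movep(P(.506,-.06,.17),ori(-n,yang(0))); st(env,"up2")
except env.PlanningError as e: print("err",e)
c=wcap(env); knob(c); cv2.imwrite("pics/w6.png",c["frame"][:,:,::-1])
```

```text
open 22.31 face [ 0.5017 -0.0672  0.0092] q [ 0.51  0.36 -0.8   2.38  1.71  0.24 -0.02] Fsyn [ 0.  -0.  -1.1] w 0.035 g 0.0
up 23.48 face [ 0.5017 -0.0673  0.0699] q [ 0.72  0.2  -0.98  2.4   1.    0.19  0.66] Fsyn [-0.8  0.5  0.1] w 0.035 g 0.0
up2 24.91 face [ 0.5057 -0.06    0.1698] q [ 0.83 -0.18 -0.92  2.39 -0.54  0.39  2.13] Fsyn [-0.3  0.8  0.5] w 0.0349 g 0.0
bar 463 rect [502.24 -66.64] [10.2 31.8] mean [ 0.5011 -0.0665] cw deg 0.3 h [0.026  0.0274]
 local face h -0.0013
 skirt 573 mid [ 0.5087 -0.0667  0.0074] [0.046 0.031 0.009]
```

View pics/w6.png

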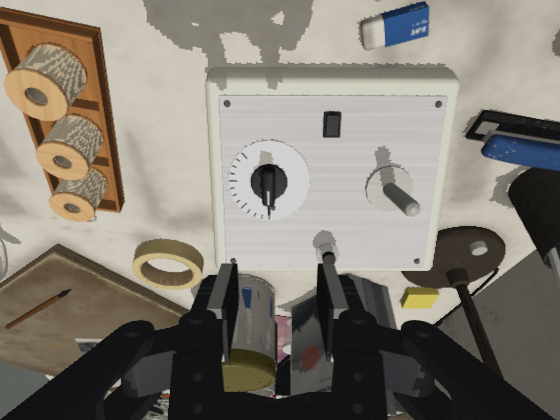

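The knob pointer at (268,213) points straight up the slope, with the bar at 0.3° and against its stop. The spindle at (400,200) is bare, and all three bobbins stand in the tray. I'm handing the job in.

```bash
python3 -c "
from cell import env
print(env.job_done())"
```

```text
the job is handed in; nothing more can be done
None
```

The job is handed in: the bobbin stands upright in the tray's middle pocket, and the counter knob is back against its zero stop (bar within about 0.3° of zero). It took about 25 s of the 56 s, and no verdict came back.

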